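# Seat the access panel of a filter box

## Task

Lift the hinged lid of the grey metal box fully open, until it rests leaning back on its stop. Then turn the winged quarter-turn fastener in the middle of the panel inside until the slot along its wing lines up with the two dark index bars on the panel, and press the panel down flush with its frame. Finish while still holding the panel pressed down flush with the gripper (do not let go: it springs up again), with the lid still open, and leave the vial, the beaker and the screwdriver beside the box where they are.

Things in the scene. Friction and masses are not known exactly. Their poses are not given: they have to be found in the camera images.
- housing: grey painted sheet-metal box standing fixed on the bench, 160 x 160 mm, 60 mm high without its lid. Origin: centre of its underside, on the bench; x points to its back (the hinge side), y to its left, z up. Its top is a frame 18 mm wide round an opening of 124 x 124 mm that holds the access panel; the frame's top face is 60 mm above the bench
- lid (a joint): angle of the box's lid (rad): 0 shut, 1.75 fully open on its stop, leaning back past upright. The lid is a shell 160 x 160 mm, 45 mm deep, walls 4 mm, 0.25 kg, covering the whole top. Not locked; it swings freely: below about 1.3 rad it falls shut when let go, beyond that it falls back onto its stop by itself
- lid_hinge (a point): point on the middle of the lid's hinge line, at the top of the box's back edge, 80 mm behind the box's centre and 60.5 mm above the bench; its axes are the box's, the hinge line runs along y and the lid opens by turning positively about y (front edge up and back)
- lid_handle (a point): middle of the grip bar of the lid's bow handle: a round steel bar 10 mm thick and 70 mm long, parallel to the hinge, 25 mm clear above the lid's top and 25 mm behind the lid's front edge. Shut: 135 mm in front of the hinge line and 75 mm above it (135.5 mm above the bench). Its axes turn with the lid (x to the back, z up when shut)
- access_panel (a joint): how far the access panel is pressed down (m): 0 at rest, 8 mm proud of the frame; 0.008 home, flush with it. Springs push it up: about 4 N to start it, 10 N at home; it rises when let go. Moves straight, without tilting. While the fastener is out of line, its cross pin meets the frame after about 2.5 mm and stops the panel
- panel_top (a point): flat aluminium panel 120 x 120 x 6 mm inside the frame under the lid, with a hole in each corner and, on its top, two dark index bars each 20 x 4 mm, in front of and behind the fastener on the box's front-to-back centre line. This point: middle of its top face, 68 mm above the bench at rest, 60 mm when home; its axes are the box's
- fastener (a joint): angle of the quarter-turn fastener (rad), growing counterclockwise seen from above: 0 when the slot on its wing points front to back, in line with the index bars. Starts at 0.75 to 1.45, so turn it clockwise. Stops at -0.4 and 1.6. Light friction (0.03 N m), stays where left. Its pin enters the frame within about 0.15 of 0
- fastener_grip (a point): centre of the fastener's upright steel wing, on its axis, 16 mm above the panel's top: the wing is 44 mm long (along this point's x), 12 mm wide (along its y) and 21 mm tall, from 5 to 26 mm above the panel, with a dark slot line along its top; it stands on a round foot 36 mm across, 5 mm high. z is up. The nearest wall, the inner edge of the frame, is 62 mm away and not higher than the panel
- brown_vial: bystander: brown glass vial with black cap, 25 mm across, 53 mm high, upright to the left of the box; origin at the centre of its underside
- beaker: bystander: small clear beaker, 46 mm across, 57 mm high, upright to the left of the box, farther back; origin at the centre of its underside
- screwdriver: bystander: screwdriver with yellow handle, 150 mm long, 24 mm thick, lying along the right side of the box; origin under its middle

How it is judged:
By the outcome, as a careful person would: the job done as asked, in the order asked, and still so for the second after the job is handed in, while the arm keeps its last pose, push and grip.
It also fails if it takes over 48 s, if anything falls off the work surface, if the arm or the gripper's body presses on something with over 40 N, if the wrist force passes 120 N, or if a joint passes its speed limit or range.

## Robot

A 6-joint arm with a two-finger parallel gripper is mounted at the origin on a cart in front of the work surface, level with it; the furniture and walls round the work are solid. World frame = base frame: x ahead of the robot, y to its left, z up, the work surface at z = 0. Lengths are in m, angles in rad, forces in N, time in s.
With the tool pointing down it reaches from about 0.275 to 0.75 m from the base axis. Payload 10.2 kg.
Tool frame: the origin (TCP) lies at the centre of the arm's flange, where the gripper is bolted on; the fingertips stand env.tip_extent ahead of it and the grasp point (between the pads) lies 155 mm ahead of it (env.tip_extent is the distance from the TCP to the fingertips, in m); z points along the fingers, y is the line along which they close (so a half turn about z gives the same grasp; the last joint's range is limited). The gripper opens to 85 mm and grips with 20 to 120 N. Pads are 22 mm wide; open, the fingers measure 114 mm over their backs; the gripper's body (76 mm by 85 mm) begins 54 mm behind the grasp point. The pads swing forward as they close: fully open they stand 13 mm farther back than shut.
Start: joints at [1.106, 0.313, 1.498, -0, 1.331, -0.223], TCP at [0.126, 0.51, 0.405] pointing down, gripper open.
Joint ranges: [-2.94, 2.94], [-0.97, 2.17], [0.19, 2.56], [-1.23, 4.37], [0.02, 3.11], [-2.88, 2.88]. Speed limits (rad/s): [2.39, 2.39, 3.01, 3.14, 3.14, 3.14].

## Interface

Orientations are given as a unit quaternion [x, y, z, w].
In Python, from bench import env, vision, job, finder, monitor gives the robot as it stands. Calls block until the motion is done:
- env.reach(position, orientation): joint-space move of the TCP to a pose.
- env.movel(position, velocity=0.15, frame=None, guard=None): straight line of the TCP; frame=None keeps the orientation; velocity is the mean speed in m/s. With guard (N) it stops when the force on the tool has changed by that much, and returns True; else False.
- env.set_joints(angles): joint-space move.
- env.release() and env.close_gripper(effort=None): open the fingers fully, or close them until they stop; effort is the grip in N (None keeps the last).
- env.hold(seconds).
- env.ik(position, orientation): joint angles nearest the present ones, or None.
- vision.grab_frame(name): name is "side" or "top"; returns a dict with "frame" (384x512x3 uint8, red, green, blue), "range_z" (384x512 float32, m along the optical axis (not along the pixel's ray), 0 where there is no reading), "mtx" (3x3 intrinsics, pixels), "view" (4x4, takes a point from world to camera coordinates). Camera axes: x right, y down, z forward; pixel columns grow to the right and rows downward; lengths in m; the calibration is good to about 2 mm. A picture is of the moment at which its call begins.
A pose or a line that the arm cannot do raises env.MotionError and nothing moves.
- job.hand_in(): hands the job in; it is judged then, once.
Trained networks look in the newest picture that a camera, given by its name, has taken for a name from the list of things; names that differ only in an ending like _2 or _b are one class to them, and where a whole thing is asked for, a point or a joint stands for the part that bears it (a point fixed in the world has none). Each returns a list of dicts, best first, with "p" (0 to 1); they miss things now and then, are a little off and sometimes report something else, mostly with a low value. They report only what shows in the picture. A call takes as long as a camera call.
- finder.masks_of(camera, query): "pixels" (384x512 bool, what is visible of it) and "location" ([row, column] in pixels, amid what is visible of it).
- finder.mark_of(camera, query): "location" ([row, column] in pixels: a listed point, or the origin of a listed thing).
Readings, each from a call of its own:
- monitor.get_clock(): time.
- monitor.get_joints(): joint angles.
- monitor.get_qvel(): joint speeds.
- monitor.get_joint_efforts(): joint torques, N m.
- monitor.get_position(): TCP position.
- monitor.get_ee_rot(): TCP orientation.
- monitor.get_contact_force(): force on the tool from outside, world axes, zero at the start.
- monitor.get_ft_torque(): the same for the moment, N m.
- monitor.get_finger_gap(): opening from 0.0 (shut) to 1.0 (fully open).
- monitor.get_gripper_force(): force on a finger pad.
Only numpy, scipy, OpenCV 4.12 (cv2) and the standard library are available. Lean on these libraries where they do the work, as an engineer would, in place of code of your own. Each camera call takes 0.05 s, during which the arm holds its last target. There are 200 camera calls.

## Working session

There is one attempt and no reset: what is moved stays moved. The work goes in short steps, each a Python script; the robot and the scene stay as the last script left them, time stands still between calls to the robot, and variables do not carry over. Pictures are saved under pics/ and viewed, at most 10 in all, crops included, and the job is handed in when it is done.

```bash
mkdir -p pics; ls; cat > h.py <<'E'
import numpy as np, cv2
from bench import env, vision, job, finder, monitor
from scipy.spatial.transform import Rotation as R
def px2w(f,r,c,z=None):
    K=f["mtx"];V=np.linalg.inv(f["view"])
    ray=np.linalg.inv(K)@np.array([c,r,1.0])
    if z is None:
        d=f["range_z"][int(round(r)),int(round(c))]; return (V@np.r_[ray*d,1])[:3]
    o=V[:3,3];d=V[:3,:3]@ray
    return o+d*(z-o[2])/d[2]
def cloud(f,mask):
    r,c=np.nonzero(mask&(f["range_z"]>0));d=f["range_z"][r,c]
    p=np.linalg.inv(f["mtx"])@np.array([c,r,np.ones_like(c)])*d
    return (np.linalg.inv(f["view"])@np.vstack([p,np.ones(len(d))]))[:3].T
E
python3 - <<'E'
from h import *
print(env.tip_extent, monitor.get_clock(), monitor.get_ee_rot())
ims=[]
for n in("top","side"):
    f=vision.grab_frame(n); ims.append(f["frame"])
    V=np.linalg.inv(f["view"]); print(n,V[:3,3].round(3),V[:3,2].round(2))
    for q in("lid_handle","lid_hinge","housing","brown_vial","beaker","screwdriver"):
        m=finder.mark_of(n,q)
        for d in m[:1]: print(q,d["p"],np.round(d["location"],1),px2w(f,*d["location"],z={"lid_handle":.1355,"lid_hinge":.0605}.get(q,0)).round(4))
    for q in("lid",):
        m=finder.masks_of(n,q)
        if m:
            P=cloud(f,m[0]["pixels"]); 
            T=P[(P[:,2]>.1)&(P[:,2]<.113)]
            print("lid",m[0]["p"],len(P),len(T),np.percentile(P[:,2],[5,50,95]))
            if len(T)>50: print(cv2.minAreaRect(T[:,:2].astype(np.float32)))
    
cv2.imwrite("pics/a.png",cv2.resize(np.vstack(ims)[...,::-1],None,fx=.78,fy=.78))
E
```

```text
bench.py
pics
0.1734 0.0 [ 1.20619330e-01  9.92698628e-01 -6.02297876e-04 -2.20029135e-04]
top [ 0.43  -0.207  0.937] [ 0.16 -0.03 -0.99]
lid_handle 0.62 [224.3 248. ] [ 0.4735 -0.2153  0.1355]
housing 0.74 [205.7 255.2] [ 0.526  -0.2337  0.    ]
brown_vial 0.65 [201.4 201.5] [ 0.5353 -0.1032  0.    ]
beaker 0.78 [173.3 203.2] [ 0.6047 -0.1054  0.    ]
screwdriver 0.54 [207.9 306.4] [ 0.5218 -0.3589  0.    ]
lid 0.67 5284 5081 [0.10259989 0.10505141 0.10805105]
((0.5245243310928345, -0.23055467009544373), (0.16004304587841034, 0.159214586019516), 78.94113159179688)
side [0.471 0.433 0.669] [ 0.07 -0.75 -0.66]
lid_handle 0.85 [176.8 291.3] [ 0.4663 -0.2162  0.1355]
lid_hinge 0.24 [176.3 287.3] [ 0.4751 -0.3088  0.0605]
housing 0.87 [215.7 265. ] [ 0.5236 -0.2329  0.    ]
brown_vial 0.53 [256.2 257. ] [ 0.5319 -0.1105  0.    ]
beaker 0.63 [254.7 225.9] [ 0.5986 -0.11    0.    ]
lid 0.75 4713 3468 [0.07131212 0.1056308  0.10821986]
((0.5214361548423767, -0.22989028692245483), (0.1640012413263321, 0.1599629670381546), 78.7237319946289)
```

View pics/a.png

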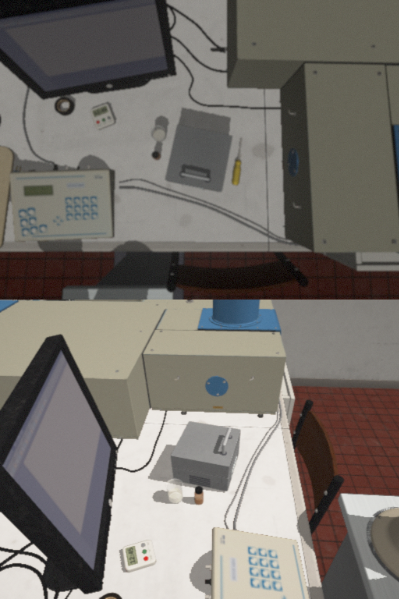

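The pictures show the grey box with its lid shut: top view about (255,190) and side view about (265,580) at full resolution. The handle is on the robot side, the vial and beaker are to the left, and the screwdriver is to the right. The box yaw is about -11°.

```bash
cat >> h.py <<'E'
C=np.array([0.523,-0.2302,0]); YAW=np.radians(-11.2)
B=R.from_euler("z",YAW)
def box(p): return C+B.apply(p)          # box frame -> world
def handle(th,off=np.zeros(3)):
    c,s=np.cos(th),np.sin(th)
    x,z=-.135,.075
    return box(np.array([.08+x*c+z*s,0,.0605-x*s+z*c])+off)
def toolrot(psi,sign=1):                 # fingers close along box x; psi tips the tool like the opening lid
    z=np.array([-np.sin(psi),0,-np.cos(psi)]); y=sign*np.array([np.cos(psi),0,-np.sin(psi)])
    return B*R.from_matrix(np.column_stack([np.cross(y,z),y,z]))
def tcp(grasp,rot,d=.155): return grasp-rot.apply([0,0,d])
E
python3 - <<'E'
from h import *
f=vision.grab_frame("top"); g=vision.grab_frame("side")
for k in(f,g):
    P=cloud(k,np.ones((384,512),bool)); L=B.inv().apply(P-C)
    m=(abs(L[:,0])<.09)&(abs(L[:,1])<.06)&(L[:,2]>.122)&(L[:,2]<.16)
    print("bar",m.sum(),L[m].mean(0).round(4),L[m].min(0).round(3),L[m].max(0).round(3))
P=cloud(f,np.ones((384,512),bool)); 
print("height map max rows x, cols y -.6..0.1")
for x in np.arange(.4,1.0,.06):
    print(round(x,2),[ (lambda s: round(float(s.max()),2) if len(s) else None)(P[(abs(P[:,0]-x)<.03)&(abs(P[:,1]-y)<.03),2]) for y in np.arange(-.6,.11,.06)])
for sign in(1,-1):
  for psi in np.arange(-.6,1.3,.2):
    r=toolrot(psi,sign)
    print(sign,round(psi,1),''.join('.' if env.ik(tcp(handle(t),r),r.as_quat()) is None else 'X' for t in np.arange(0,1.76,.125)))
E
```

```text
bar 184 [-0.0531 -0.0006  0.1388] [-0.058 -0.04   0.133] [-0.048  0.039  0.144]
bar 150 [-0.0572  0.008   0.1374] [-0.062 -0.039  0.123] [-0.051  0.04   0.143]
height map max rows x, cols y -.6..0.1
0.4 [0.25, 0.25, 0.24, 0.0, 0.01, 0.01, 0.01, 0.01, 0.01, 0.0, 0.06, 0.06]
0.46 [0.25, 0.25, 0.25, 0.0, 0.02, 0.11, 0.14, 0.14, 0.11, 0.01, 0.08, 0.08]
0.52 [0.25, 0.25, 0.25, 0.0, 0.03, 0.11, 0.11, 0.11, 0.11, 0.0, 0.07, 0.07]
0.58 [0.25, 0.25, 0.25, 0.0, 0.01, 0.11, 0.11, 0.11, 0.06, 0.06, 0.0, 0.01]
0.64 [0.25, 0.25, 0.25, 0.0, 0.01, 0.01, 0.0, 0.11, 0.06, 0.06, 0.01, 0.02]
0.7 [0.25, 0.25, 0.25, 0.01, 0.01, 0.01, 0.01, 0.01, 0.0, 0.14, 0.16, 0.24]
0.76 [0.25, 0.25, 0.25, 0.25, 0.25, 0.25, 0.01, 0.36, 0.38, 0.43, 0.44, 0.44]
0.82 [0.25, 0.25, 0.25, 0.25, 0.25, 0.25, 0.01, 0.4, 0.4, 0.41, None, None]
0.88 [0.25, 0.25, 0.25, 0.25, 0.25, 0.25, 0.06, 0.01, 0.01, None, None, None]
0.94 [0.25, 0.25, 0.25, 0.25, 0.25, 0.23, 0.02, 0.01, 0.01, None, None, None]
1 -0.6 XXXXXXXXXXXXXXX
1 -0.4 XXXXXXXXXXXXXXX
1 -0.2 XXXXXXXXXXXXXXX
1 0.0 XXXXXXXXXXXXXXX
1 0.2 XXXXXXXXXXXXXXX
1 0.4 XXXXXXXXXXXXX..
1 0.6 XXXXXXXXXXX....
1 0.8 XXXXXXXXX......
1 1.0 XXXXXXXX.......
1 1.2 XXXXXXX........
-1 -0.6 XXXXXXXXXXXXXXX
-1 -0.4 XXXXXXXXXXXXXXX
-1 -0.2 XXXXXXXXXXXXXXX
-1 0.0 XXXXXXXXXXXXXXX
-1 0.2 XXXXXXXXXXXXXXX
-1 0.4 XXXXXXXXXXXXX..
-1 0.6 XXXXXXXXXXX....
-1 0.8 XXXXXXXXX......
-1 1.0 XXXXXXXX.......
-1 1.2 XXXXXXX........
```

```bash
python3 - <<'E'
from h import *
for n in("top","side"):
    k=vision.grab_frame(n); P=cloud(k,np.ones((384,512),bool)); L=B.inv().apply(P-C)
    for y in np.arange(-.1,.13,.02):
        m=(abs(L[:,1]-y)<.012)&(L[:,0]>.1)&(L[:,0]<.5)
        print(n,round(y,2),[ (lo,round(float(L[m&(L[:,2]>lo)&(L[:,2]<lo+.1),0].min()),3)) if (m&(L[:,2]>lo)&(L[:,2]<lo+.1)).any() else None for lo in(.05,.15,.25,.35)])
def pr(s,ps):
    for t,p in ps:
        r=toolrot(p,s);q=env.ik(tcp(handle(t),r),r.as_quat()); print(s,t,p,None if q is None else np.round(q,2))
for s in(1,-1): pr(s,[(0,0),(.5,.1),(1,.2),(1.5,.35)])
E
```

```text
top -0.1 [(0.05, 0.251), (0.15, 0.251), None, None]
top -0.08 [(0.05, 0.246), (0.15, 0.247), None, None]
top -0.06 [(0.05, 0.242), (0.15, 0.243), None, None]
top -0.04 [(0.05, 0.242), (0.15, 0.242), None, None]
top -0.02 [(0.05, 0.292), (0.15, 0.292), None, None]
top 0.0 [(0.05, 0.347), (0.15, 0.393), None, None]
top 0.02 [(0.05, 0.344), None, None, None]
top 0.04 [(0.05, 0.344), None, None, None]
top 0.06 [None, None, None, None]
top 0.08 [None, None, None, None]
top 0.1 [(0.05, 0.215), (0.15, 0.22), None, None]
top 0.12 [(0.05, 0.205), (0.15, 0.213), (0.25, 0.228), (0.35, 0.244)]
side -0.1 [(0.05, 0.247), (0.15, 0.247), None, None]
side -0.08 [(0.05, 0.243), (0.15, 0.243), None, None]
side -0.06 [(0.05, 0.239), (0.15, 0.239), None, None]
side -0.04 [(0.05, 0.238), (0.15, 0.238), None, None]
side -0.02 [(0.05, 0.281), (0.15, 0.274), None, None]
side 0.0 [None, None, None, None]
side 0.02 [None, None, None, None]
side 0.04 [None, None, None, None]
side 0.06 [None, None, None, None]
side 0.08 [None, None, None, None]
side 0.1 [(0.05, 0.214), (0.15, 0.217), None, None]
side 0.12 [(0.05, 0.203), (0.15, 0.211), (0.25, 0.225), (0.35, 0.243)]
1 0 0 [-0.66  0.42  1.67 -0.    1.05 -0.47]
1 0.5 0.1 [-0.6   0.51  1.37 -0.04  1.35 -0.4 ]
1 1 0.2 [-0.55  0.71  0.98 -0.07  1.64 -0.35]
1 1.5 0.35 [-0.5   1.08  0.36 -0.12  2.03 -0.34]
-1 0 0 [-0.66  0.42  1.67 -0.    1.05  2.67]
-1 0.5 0.1 [-0.6   0.51  1.37 -0.04  1.35  2.74]
-1 1 0.2 [-0.55  0.71  0.98 -0.07  1.64  2.79]
-1 1.5 0.35 [-0.5   1.08  0.36 -0.12  2.03  2.8 ]
```

```bash
python3 - <<'E'
from h import *
r=toolrot(0); q=r.as_quat()
env.reach(tcp(handle(0,np.array([0,0,.08])),r),q); print(monitor.get_clock())
print(env.movel(tcp(handle(0),r),.1,guard=10), monitor.get_contact_force())
env.close_gripper(25); print("gap",monitor.get_finger_gap(),monitor.get_gripper_force(),monitor.get_contact_force(),monitor.get_clock())
for t in np.linspace(0.1,.5,5):
    r=toolrot(.17*t); s=env.movel(tcp(handle(t),r),.12,frame=r.as_quat(),guard=40)
    print(t.round(2),s,np.round(monitor.get_contact_force(),1),round(monitor.get_finger_gap(),3))
    if s: break
print(monitor.get_clock())
f=vision.grab_frame("side")["frame"]; cv2.imwrite("pics/b.png",f[100:330,150:400][...,::-1])
E
```

```text
3.8417
False [ 0.14801697  0.22804604 -0.24442418]
gap 0.1045206505766352 24.325580298900604 [0.92925472 0.7423881  1.53877174] 5.4667
0.1 False [-1.6 -0.6 -0.3] 0.104
0.2 False [-6.3 -0.8  2. ] 0.107
0.3 False [-9.5  0.2  5.6] 0.109
0.4 False [-10.3   1.4   9.8] 0.104
0.5 False [-9.2  2.6 12.1] 0.1
6.9333
```

View pics/b.png

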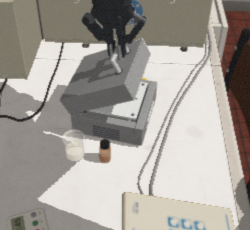

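The lid is gripped and lifting; it shows at about (115,75), with the bystanders undisturbed. I'll continue the arc.

```bash
python3 - <<'E'
from h import *
for t in np.linspace(0.6,1.5,10):
    r=toolrot(.17*t); s=env.movel(tcp(handle(t),r),.12,frame=r.as_quat(),guard=35)
    print(t.round(2),s,np.round(monitor.get_contact_force(),1),round(monitor.get_finger_gap(),3))
    if s: break
print(monitor.get_clock())
f=vision.grab_frame("side")["frame"]; cv2.imwrite("pics/c.png",f[60:330,150:400][...,::-1])
E
```

```text
0.6 False [-4.3  1.5  9.9] 0.107
0.7 False [-4.4  0.8  8.6] 0.105
0.8 False [-3.7 -0.1  8.4] 0.108
0.9 False [-2.   0.9  7. ] 0.104
1.0 False [-2.2 -0.   7.5] 0.104
1.1 False [-0.2 -0.5  7.8] 0.104
1.2 False [ 0.5 -0.6  6.1] 0.106
1.3 False [ 1.3 -0.2  4.9] 0.106
1.4 False [ 2.1 -1.9  4. ] 0.105
1.5 False [ 2.6 -0.6  1.2] 0.104
9.9833
```

View pics/c.png

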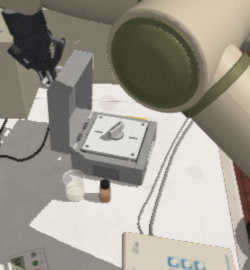

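The lid is upright at about 1.5 rad (70,100), and the panel with its wing shows at (115,130). Next I release, nudge the lid back and withdraw upward.

```bash
python3 - <<'E'
from h import *
r=toolrot(.17*1.5)
env.release(); print(np.round(monitor.get_contact_force(),1))
p=tcp(handle(1.5),r)
p2=p+B.apply([.02,0,.0]); print(env.movel(p2,.08,guard=15),np.round(monitor.get_contact_force(),1))
p3=np.array(monitor.get_position())-r.apply([0,0,.1]); print(env.movel(p3,.1,guard=15),np.round(monitor.get_contact_force(),1))
print(monitor.get_clock())
f=vision.grab_frame("side")["frame"]; cv2.imwrite("pics/d.png",f[60:330,150:400][...,::-1])
E
```

```text
[ 0.6 -0.1 -0.7]
False [ 0.4 -0.4  0.9]Traceback (most recent call last):
  File "<stdin>", line 6, in <module>
host.MotionError: the arm cannot follow that straight line within its joint ranges
```

```bash
python3 - <<'E'
from h import *
f=vision.grab_frame("side"); cv2.imwrite("pics/d.png",f["frame"][60:330,150:400][...,::-1])
L=B.inv().apply(cloud(f,np.ones((384,512),bool))-C)
m=(abs(L[:,1]-.079)<.008)&(L[:,2]>.07)&(L[:,2]<.25)&(L[:,0]>0)&(L[:,0]<.2)
for z in np.arange(.08,.24,.02):
    k=m&(abs(L[:,2]-z)<.006); print(z.round(2),L[k,0].min().round(3) if k.any() else None,L[k,0].max().round(3) if k.any() else None)
g=box(np.zeros(3)); 
p=np.array(monitor.get_position()); rot=R.from_quat(monitor.get_ee_rot())
G=B.inv().apply(p+rot.apply([0,0,.155])-C); print("grasp local",G.round(4))
for psi in(.25,.1,0,-.15,-.3):
    r=toolrot(psi); print(psi,[(dz,dx) for dz in(.02,.04,.06,.08,.1) for dx in(0,-.02) if env.ik(tcp(box(G+[dx,0,dz]),r),r.as_quat()) is not None])
E
```

```text
0.08 0.078 0.121
0.1 0.077 0.12
0.12 0.075 0.119
0.14 0.074 0.116
0.16 0.072 0.116
0.18 0.07 0.113
0.2 0.069 0.112
0.22 0.068 0.11
grasp local [ 0.165  -0.      0.2002]
0.25 [(0.02, 0), (0.02, -0.02), (0.04, 0), (0.04, -0.02), (0.06, -0.02), (0.08, -0.02)]
0.1 [(0.02, 0), (0.02, -0.02), (0.04, 0), (0.04, -0.02), (0.06, 0), (0.06, -0.02), (0.08, 0), (0.08, -0.02), (0.1, 0), (0.1, -0.02)]
0 [(0.02, 0), (0.02, -0.02), (0.04, 0), (0.04, -0.02), (0.06, 0), (0.06, -0.02), (0.08, 0), (0.08, -0.02), (0.1, 0), (0.1, -0.02)]
-0.15 [(0.02, 0), (0.02, -0.02), (0.04, 0), (0.04, -0.02), (0.06, 0), (0.06, -0.02), (0.08, 0), (0.08, -0.02), (0.1, 0), (0.1, -0.02)]
-0.3 [(0.02, 0), (0.02, -0.02), (0.04, 0), (0.04, -0.02), (0.06, 0), (0.06, -0.02), (0.08, 0), (0.08, -0.02), (0.1, 0), (0.1, -0.02)]
```

View pics/d.png

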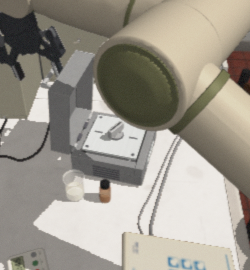

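The lid is at about 1.50 rad, resting on the front finger (65,100). Raising the tool lets it fall onto its stop, and then I'll measure the wing.

```bash
python3 - <<'E'
from h import *
G=np.array([.165,0,.2002])
for psi,dz in((.255,.035),(.1,.07),(.1,.12)):
    r=toolrot(psi); print(env.movel(tcp(box(G+[0,0,dz]),r),.08,frame=r.as_quat(),guard=20),np.round(monitor.get_contact_force(),1))
ims=[]
for n in("side","top"):
    f=vision.grab_frame(n); L=B.inv().apply(cloud(f,np.ones((384,512),bool))-C)
    m=(np.hypot(L[:,0],L[:,1])<.03)&(L[:,2]>.088)&(L[:,2]<.1)
    print(n,m.sum())
    if m.sum()>20:
        T=L[m]; print(T.mean(0).round(4),cv2.minAreaRect(T[:,:2].astype(np.float32)))
        w,v=np.linalg.eigh(np.cov(T[:,:2].T)); print("ang",np.arctan(v[1,1]/v[0,1]),np.sqrt(w))
    m=(abs(L[:,1]-.079)<.008)&(L[:,2]>.07)&(L[:,2]<.25)&(L[:,0]>0)&(L[:,0]<.2)
    for z in(.1,.2):
        k=m&(abs(L[:,2]-z)<.006)
        if k.any(): print("lid",z,L[k,0].min().round(3))
    # rectified panel view: project the wing-top plane (z=.094), box frame, front down
    pts=np.array([[x,y,.094] for x,y in((.07,.07),(.07,-.07),(-.07,-.07),(-.07,.07))]); W=box(pts)
    c=(f["view"]@np.c_[W,np.ones(4)].T)[:3]; u=(f["mtx"]@c); u=(u[:2]/u[2]).T.astype(np.float32)
    H=cv2.getPerspectiveTransform(u,np.float32([[0,0],[399,0],[399,399],[0,399]]))
    ims.append(cv2.warpPerspective(f["frame"],H,(400,400)))
cv2.imwrite("pics/e.png",np.hstack(ims)[...,::-1])
print(monitor.get_clock())
E
```

```text
False [ 0.3  0.8 -1. ]
False [0.1 0.5 0.3]
False [-0.2  0.6  0.2]
side 100
[-0.0022  0.0016  0.0934] ((-0.0016711554490029812, -5.1470473408699036e-05), (0.04450859874486923, 0.01286512054502964), 66.3729248046875)
ang 1.116871002974955 [0.00366641 0.01328508]
lid 0.1 0.087
lid 0.2 0.105
top 111
[ 0.0018 -0.0002  0.0934] ((0.002165414160117507, -7.13597983121872e-05), (0.0441322959959507, 0.012134170159697533), 64.48143768310547)
ang 1.1305882117028665 [0.00353844 0.01278163]
13.3917
```

View pics/e.png

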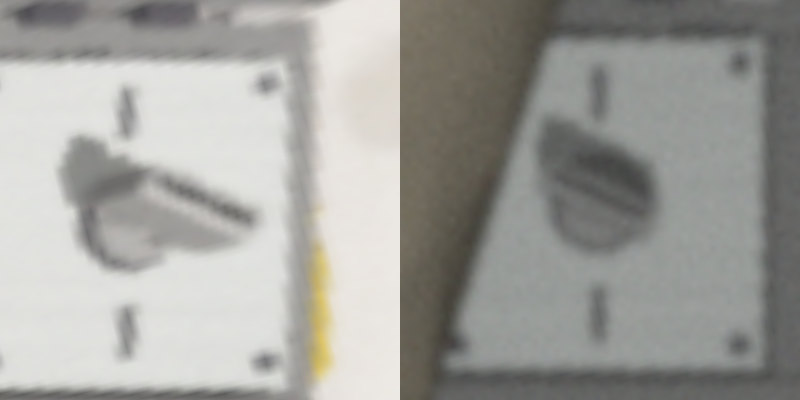

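The wing is at about +1.12 rad (wing centre about (600,190) in the rectified right view, running upper left to lower right). The lid is on its stop. Next I grip the wing.

```bash
cat >> h.py <<'E'
def wrot(a,sign=1):   # tool down, closing across the wing at angle a
    z=np.array([0,0,-1.]); y=sign*np.array([-np.sin(a),np.cos(a),0])
    return B*R.from_matrix(np.column_stack([np.cross(y,z),y,z]))
def wp(tipz): return box(np.array([0,0,tipz+env.tip_extent]))
E
python3 - <<'E'
from h import *
ok=[]
for s in(1,-1):
    q=[env.ik(wp(.08),wrot(a,s).as_quat()) for a in(1.12,0.,-.1)]
    print(s,[None if k is None else np.round(k,2) for k in q])
    if all(k is not None for k in q): ok.append((abs(q[0][5]-monitor.get_joints()[5]),s))
s=min(ok)[1]; print("sign",s)
r=wrot(1.12,s)
env.movel(wp(.29),.2,frame=r.as_quat())
env.movel(wp(.12),.15)
print(env.movel(wp(.068+.005+.0025),.06,guard=6),np.round(monitor.get_contact_force(),1))
env.close_gripper(50)
print(monitor.get_finger_gap(),monitor.get_gripper_force(),np.round(monitor.get_contact_force(),1),np.round(monitor.get_ft_torque(),2),monitor.get_clock())
ims=[]
f=vision.grab_frame("side"); cv2.imwrite("pics/f.png",cv2.resize(f["frame"][110:270,170:370][...,::-1],None,fx=3,fy=3))
E
```

```text
1 [None, array([-0.62,  0.57,  1.53, -0.  ,  1.04, -1.99]), array([-0.62,  0.57,  1.53, -0.  ,  1.04, -1.89])]
-1 [array([-0.62,  0.57,  1.53, -0.  ,  1.04,  0.03]), array([-0.62,  0.57,  1.53, -0.  ,  1.04,  1.15]), array([-0.62,  0.57,  1.53, -0.  ,  1.04,  1.25])]
sign -1
False [-0.2  1.  -0. ]
0.12525636723117314 53.79869878292084 [ 1.2 -0.9  1.8] [-0.11 -0.03  0.06] 18.1167
```

View pics/f.png

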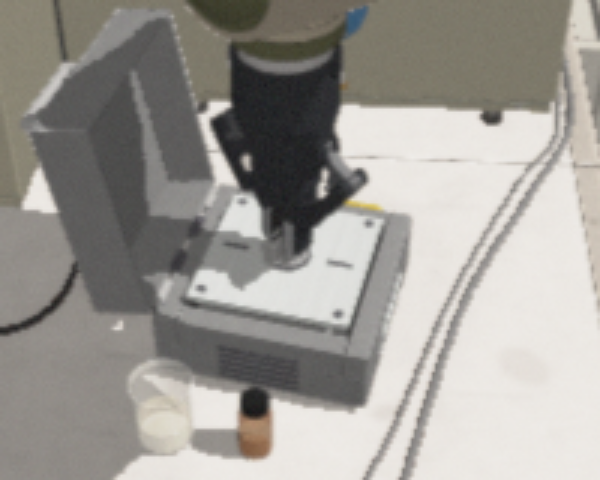

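The fingers hold the wing at (290,240) and the bystanders are untouched. Next I turn it to 0 and press.

```bash
python3 - <<'E'
from h import *
for a in(.56,0.):
    env.reach(wp(.0755),wrot(a,-1).as_quat())
    print(a,np.round(monitor.get_contact_force(),1),np.round(monitor.get_ft_torque(),2),round(monitor.get_finger_gap(),3))
for tz in(.072,.070,.068,.066,.064,.062,.060):
    g=env.movel(wp(tz),.03,guard=25)
    F=monitor.get_contact_force(); print(tz,g,np.round(F,1),round(monitor.get_position()[2]-env.tip_extent,4))
    if g or F[2]>22: break
print(monitor.get_clock(),monitor.get_finger_gap())
f=vision.grab_frame("side"); L=B.inv().apply(cloud(f,np.ones((384,512),bool))-C)
m=(abs(L[:,0])<.055)&(L[:,1]>.03)&(L[:,1]<.055); print("panel z",np.median(L[m,2]))
m=(abs(L[:,0])<.055)&(L[:,1]>.066)&(L[:,1]<.076)&(L[:,2]<.08); print("frame z",np.median(L[m,2]))
cv2.imwrite("pics/g.png",cv2.resize(f["frame"][110:270,170:370][...,::-1],None,fx=3,fy=3))
E
```

```text
0.56 [ 1.8 -2.5  1.4] [-0.32 -0.32 -0.02] 0.126
0.0 [ 2.1 -4.8  1.2] [-0.76 -0.47 -0.06] 0.127
0.072 False [ 1.5 -4.6  5.3] 0.0724
0.07 False [ 0.2 -4.5  7.6] 0.0706
0.068 False [ 0.6 -4.1  8.1] 0.0688
0.066 False [-1.8 -2.1 14.8] 0.0676
0.064 False [-8.4  1.3 30.9] 0.0674
20.6167 0.1268002711972422
panel z 0.21601363265144918
frame z 0.05992928245761742
```

View pics/g.png

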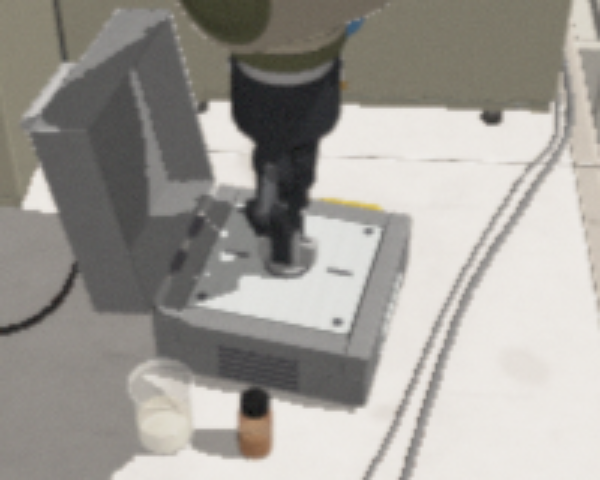

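```bash
python3 - <<'E'
from h import *
env.movel(wp(.065),.03); env.hold(.5)
print(np.round(monitor.get_contact_force(),1),round(monitor.get_position()[2]-env.tip_extent,4),monitor.get_gripper_force())
for n in("side","top"):
    f=vision.grab_frame(n); L=B.inv().apply(cloud(f,np.ones((384,512),bool))-C)
    for nm,m in(("panel",(abs(L[:,0])<.055)&(abs(L[:,1])<.055)&(np.hypot(L[:,0],L[:,1])>.03)),("frame",(np.abs(L[:,:2]).max(1)<.077)&(np.abs(L[:,:2]).max(1)>.065)&(L[:,0]<.06))):
        k=m&(L[:,2]<.075)&(L[:,2]>.05); print(n,nm,k.sum(),np.median(L[k,2]).round(4) if k.any() else None)
    mm=(abs(L[:,1]-.079)<.008)&(L[:,2]>.07)&(L[:,2]<.25)&(L[:,0]>0.05)&(L[:,0]<.2)
    for z in(.1,.2):
        k=mm&(abs(L[:,2]-z)<.006)
        if k.any(): print("lid",z,L[k,0].min().round(3))
    T=L[(np.hypot(L[:,0],L[:,1])<.024)&(L[:,2]>.08)&(L[:,2]<.088)]; print("wing pts",len(T), T[:,:2].ptp(0) if hasattr(T,'ptp') and len(T) else '')
print(monitor.get_clock())
E
```

```text
[-4.9 -0.6 23.3] 0.0675 56.872660517692566
side panel 1070 0.0605
side frame 618 0.0605
lid 0.1 0.087
lid 0.2 0.104
wing pts 71 
top panel 99 0.0592
top frame 165 0.0593
lid 0.1 0.104
lid 0.2 0.108
wing pts 0 
21.5167
```

The panel is flush with the frame (0.0605 m against 0.0605 m), the lid is on its stop, and the tool is pushing down with 23 N.

```bash
python3 -c "
from h import *
print(job.hand_in())"
```

```text
the job is handed in; nothing more can be done
None
```

I handed the job in at about 21.5 s: the lid is fully open on its stop, the fastener is lined up with the index bars, the gripper is holding the panel flush at about 23 N, and the vial, beaker and screwdriver look untouched.

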